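Tip the drained tube rack onto its feet, dock it and drop the bar

TASK

The washed orange tube rack was left lying on its long side to drain. With pushes of the fingertips alone, without lifting it off the worktop or carrying it, tip it over onto its feet so that its holes face up, push it along the worktop fully home into the aluminium dock, right up against the end stop, then push the upright steel bar with the red knob over so that it drops across the mouth of the dock and keeps the rack in. Leave everything else standing where it is.

Things in the scene. Friction and masses are not known exactly. Their poses are not given: they have to be found in the camera images.
- tube_rack: Orange tube rack, empty, loose, 0.1 to 0.25 kg: 116 mm along its x, 176 mm along its y, 58 mm high along its z. Origin: centre of its underside; +z points out of the face with the holes. It starts on its long -x side: +z level, roughly towards the robot; +x side on top; underside upright, facing away. End faces (y = +-88 mm) are full flat walls.
- rack_edge (a point): Middle of the long edge between the rack's hole face and its +x side (rack x = 58, y = 0, z = 58 mm); at the start the upper edge nearer the robot, 116 mm up. Pushed here away from the robot, the rack turns about the lower far edge of its underside and past the balance point falls onto its feet by itself.
- rack_center (a point): Centre of the rack, on its z axis 29 mm above its underside. The long sides are closed only from 40 to 58 mm above the underside, with a 4 mm floor plate near the bottom: with the rack on its feet, a finger reaching down to 20 to 30 mm over the worktop bears on that upper strip.
- dock: The rack dock, fixed: three aluminium walls 30 mm high, 6 mm thick, slippery, no floor (the rack slides on the worktop). Origin: where the centre of the rack's underside lies when home; z up. Its +y points out of the mouth, roughly to the robot's left; the rack goes in lengthwise towards -y. Side walls' inner faces at x = +-62 mm (4 mm play each side), end stop at y = -88 mm.
- dock_mouth (a point): Middle of the dock's mouth on the worktop, 108 mm along the dock's +y from its origin. The side walls flare outwards from 78 to 107 mm. Outside them, at dock y = 102 mm, stand the bar's pivot post (x = -92 mm, 52 mm high) and a black fork (x = +88 mm, 54 mm high) in which the fallen bar lies.
- bar (a joint): Hinge of the drop bar (round steel, 10 mm thick, 205 mm from pivot to knob centre, 0.08 kg), rad: 0 = down, level along the dock's +x across the mouth, 8 mm clear of a rack that is home; pi/2 = upright; starts leaning back on its stop at about 1.7, towards the robot. Pushed past upright towards the dock's +x it falls by its own weight, slowed by its pivot.
- bar_pivot (a point): Pivot of the drop bar, 43 mm above the worktop; fixed. The bar swings in the dock's x-z plane through this point.
- bar_knob (a point): Centre of the red ball knob (26 mm across) at the free end of the drop bar; about 245 mm above the worktop at the start.
- stop_bottle: small glass reagent bottle with a blue screw cap, 48 mm across, 98 mm tall; origin at the centre of its underside. A bystander.
- clear_flask: clear conical flask, 71 mm across, 92 mm tall; origin at the centre of its underside. A bystander.
- dry_beaker: glass beaker standing upside down on the blue drain mat, 72 mm across, 85 mm tall; origin at the centre of its base, which is now on top. A bystander.
- dry_flask: small conical flask on the blue drain mat, 54 mm across, 88 mm tall; origin at the centre of its underside. A bystander.
- red_marker: red and white marker pen lying on the worktop, 136 mm long along its own y axis, 18 mm thick; origin under its middle. A bystander.
- dish: closed petri dish lying on the worktop, 90 mm across, 15 mm high; origin at the centre of its underside. A bystander.

How it is judged:
By the outcome, as a careful person would: the job done as asked, in the order asked, and still so for the second after the job is handed in, with the robot touching nothing.
It also fails if it takes over 72 s, if anything falls off the work surface, if the arm or the gripper's body presses on something with over 40 N, if the wrist force passes 120 N, or if a joint passes its speed limit or range.

ROBOT

A 6-joint arm with a two-finger parallel gripper is mounted at the origin on a cart in front of the work surface, level with it; the furniture and walls round the work are solid. World frame = base frame: x ahead of the robot, y to its left, z up, the work surface at z = 0. Lengths are in m, angles in rad, forces in N, time in s.
With the tool pointing down it reaches from about 0.425 to 0.95 m from the base axis. Payload 14.7 kg.
Tool frame: the origin (TCP) lies at the very end of the fingers, on their centre line; the grasp point (between the pads) lies 19 mm behind it; z points along the fingers, y is the line along which they close (so a half turn about z gives the same grasp; the last joint's range is limited). The gripper opens to 85 mm and grips with 20 to 120 N. Pads are 22 mm wide; open, the fingers measure 114 mm over their backs; the gripper's body (76 mm by 85 mm) begins 54 mm behind the grasp point. The pads swing forward as they close: fully open they stand 13 mm farther back than shut.
Start: joints at [-1.351, 0.48, 1.596, -0, 1.065, -0.047], TCP at [0.171, -0.627, 0.231] pointing down, gripper open.
Joint ranges: [-2.75, 2.75], [-0.82, 2.05], [0.23, 2.67], [-1.56, 4.7], [0.09, 2.69], [-2.92, 2.92]. Speed limits (rad/s): [1.89, 1.89, 2.39, 3.01, 3.01, 3.01].

INTERFACE

Orientations are given as a unit quaternion [w, x, y, z].
In Python, from plant import get_state, snapshot, calibration, sign_off gives the robot as it stands.
- The arm moves only by the shell command python3 -m crank 'ROWS' [OPENING] [FORCE]. ROWS is JSON, a list of rows, each an object of numbers: "tx", "ty", "tz": the shift along the world's x, y, z in m; "wx", "wy", "wz": the turn, a rotation vector about the world's x, y, z in rad. A call has exactly 8 rows; each row is the pose to reach, as a shift and turn from the pose commanded when the call began; what a row does not reach only later rows make up. A row lasts 1/10 s, in which the tool goes at most 50 mm and 8.59 degrees, less where a joint would pass 70% of its speed; a pose out of reach is approached as far as the arm can. A call with a gripper value outside its range is refused whole. OPENING is the opening, from 0 (shut) to 1 (fully open), set as the call begins (- or left out, the last holds). The fingers move at their own pace and stop on an object; FORCE is the grip in N (left out, the last holds). Time passes only in rows, so rows that repeat a pose let the fingers close, or fill a call up. It gives the time, the measured TCP pose, the force, the opening and the grip force at its end, in the units of the state.
- get_state(): the state, without advancing time (a new reading comes with each control period).
- snapshot(name): name is "scene" or "top" or "wrist"; returns the picture (480x640x3 uint8, blue, green, red); there is no depth.
- calibration(name): a dict with "vfov" (degrees; the focal length in pixels is half the picture's height over the tangent of half this angle, whatever the lens; pixels are square), "cx", "cy" (the principal point, pixels), "R" (3x3) and "t" (3): a world point X has camera coordinates R X + t. Camera axes: x right, y down, z forward; pixel columns grow to the right and rows downward; lengths in m; the calibration is good to about 2 mm. A picture is of the moment at which its call begins: read the wrist's pose just before it. calibration takes no time and is no camera call; for the wrist camera it gives the pose at the moment of the call.
- sign_off(): hands the job in; it is judged then, once.
The state is a dict: "time": time; "joint_positions": joint angles; "qd": joint speeds; "joint_efforts": joint torques, N m; "eef_pos": TCP position; "tcp_rot": TCP orientation; "contact_force": force on the tool from outside, world axes, zero at the start; "torque": the same for the moment, N m; "finger_gap": opening from 0.0 (shut) to 1.0 (fully open); "grasp_force": force on a finger pad.
Only numpy, scipy, OpenCV 4.12 (cv2) and the standard library are available. Lean on these libraries where they do the work, as an engineer would, in place of code of your own. Each camera call takes 0.05 s, during which the arm holds its last target. There are 200 camera calls.

## Working session

There is one attempt and no reset: what is moved stays moved. The work goes in short steps, Python scripts to look and compute and a shell command to move; the robot and the scene stay as the last step left them, time stands still between calls to the robot, and variables do not carry over. Pictures are saved under pics/ and viewed, at most 10 in all, crops included, and the job is handed in when it is done.

```bash
mkdir -p pics; python3 - <<'E'
from plant import *
import cv2
s=get_state();print(s)
for n in("scene","top"):
    im=snapshot(n);cv2.imwrite(f"pics/{n}0.png",im);print(n,calibration(n))
E
```

```text
{'time': 0.0, 'joint_positions': array([-1.35059918e+00,  4.80827145e-01,  1.59685598e+00,  4.13659460e-07,
        1.06512207e+00, -4.66098186e-02]), 'qd': array([ 0.00192935,  0.00095962, -0.00038171,  0.00249068,  0.00116489,
        0.00133617]), 'joint_efforts': array([-4.40510441e-03, -9.50654769e+01, -4.30186915e+01, -3.40955030e-04,
        1.21725586e-02,  1.55345901e-06]), 'eef_pos': array([ 0.1712987 , -0.62659643,  0.23068211]), 'tcp_rot': array([-6.04001952e-04,  9.91114775e-01,  1.33008027e-01, -5.23740121e-05]), 'contact_force': array([-0.55610246,  0.37655941, -0.46510293]), 'torque': array([ 0.01070097,  0.0201684 , -0.01317157]), 'grasp_force': 0.0, 'finger_gap': 0.9958799678923788}
scene {'vfov': 42.76073431047031, 'cx': 316.6040753087945, 'cy': 237.65821938561547, 'R': array([[-0.58428938, -0.81148442, -0.00994814],
       [-0.59907008,  0.43955026, -0.66926123],
       [ 0.54746777, -0.3850826 , -0.74296059]]), 't': array([0.38964286, 0.34114756, 1.33054411])}
top {'vfov': 43.09029090342297, 'cx': 317.3181903246133, 'cy': 239.04621885414872, 'R': array([[ 0.00745448, -0.99991782,  0.01043034],
       [-0.99412666, -0.00853668, -0.1078856 ],
       [ 0.10796577, -0.00956485, -0.9941086 ]]), 't': array([0.12141966, 0.56174061, 1.52650061])}
```

View pics/scene0.png

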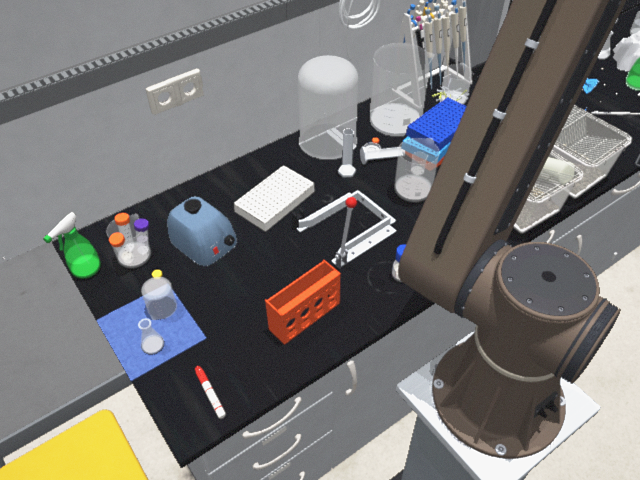

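View pics/top0.png

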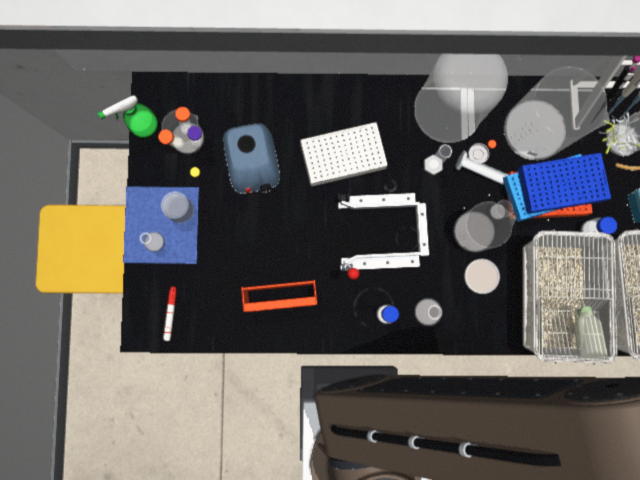

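The scene view shows the orange rack at about (303,303), the bar with its red knob at (351,202), and the dock behind the bar. In the top view the rack is at (279,296), the knob at (353,273), the dock's U spans (340-428, 195-270), the blue cap is at (390,314) and the dish is the faint ring at (373,305).

```bash
cat > h.py <<'E'
import numpy as np,cv2
from plant import *
def K(c): return 240/np.tan(np.radians(c["vfov"])/2)
def ray(c,p):
    f=K(c);d=c["R"].T@np.array([(p[0]-c["cx"])/f,(p[1]-c["cy"])/f,1]);return -c["R"].T@c["t"],d
def onz(c,p,z):
    o,d=ray(c,p);return o+d*(z-o[2])/d[2]
def two(c1,p1,c2,p2):
    o1,d1=ray(c1,p1);o2,d2=ray(c2,p2)
    s=np.linalg.lstsq(np.c_[d1,-d2],o2-o1,rcond=None)[0];a=o1+s[0]*d1;b=o2+s[1]*d2
    return (a+b)/2,np.linalg.norm(a-b)
def proj(c,X):
    q=c["R"]@np.asarray(X)+c["t"];return np.array([c["cx"]+K(c)*q[0]/q[2],c["cy"]+K(c)*q[1]/q[2]])
E
python3 - <<'E'
from h import *
np.set_printoptions(precision=4,suppress=True)
T=calibration("top");S=calibration("scene")
t=cv2.imread("pics/top0.png");s=cv2.imread("pics/scene0.png")
print("cam",-T["R"].T@T["t"])
def red(i,roi):
    h=cv2.cvtColor(i,cv2.COLOR_BGR2HSV);m=(((h[...,0]<4)|(h[...,0]>174))&(h[...,1]>170)&(h[...,2]>90)).astype(np.uint8)
    x0,y0,x1,y1=roi;z=np.zeros_like(m);z[y0:y1,x0:x1]=m[y0:y1,x0:x1];M=cv2.moments(z,True);return M['m10']/M['m00'],M['m01']/M['m00'],M['m00']
a=red(t,(340,260,370,285));b=red(s,(340,190,362,212));print(a,b,"knob",two(T,a[:2],S,b[:2]))
h=cv2.cvtColor(t,cv2.COLOR_BGR2HSV);m=((h[...,0]>3)&(h[...,0]<16)&(h[...,1]>150)).astype(np.uint8);m[:,:220]=0;m[:,340:]=0;m[:260]=0
c=max(cv2.findContours(m,0,2)[0],key=cv2.contourArea);q=cv2.approxPolyDP(c,4,True)[:,0];print(q)
for p in q:print(p,onz(T,p,.116),onz(T,p,0))
r=cv2.minAreaRect(c);print(cv2.boxPoints(r))
g=cv2.resize(t[180:345,230:450],None,fx=3.6,fy=3.6,interpolation=cv2.INTER_CUBIC);cv2.imwrite("pics/t1.png",g)
g=cv2.resize(s[180:345,250:430],None,fx=3.6,fy=3.6,interpolation=cv2.INTER_CUBIC);cv2.imwrite("pics/s1.png",g)
E
```

```text
cam [0.3927 0.1408 1.5768]
(353.0416666666667, 273.4166666666667, 96.0) (351.12048192771084, 201.9156626506024, 83.0) knob (array([0.4619, 0.0492, 0.2488]), np.float64(0.0005702026051135167))
[[315 280]
 [242 286]
 [243 311]
 [317 304]]
[315 280] [0.4525 0.1316 0.116 ] [0.4572 0.1308 0.    ]
[242 286] [0.4368 0.3062 0.116 ] [0.4403 0.3194 0.    ]
[243 311] [0.3773 0.3026 0.116 ] [0.3761 0.3155 0.    ]
[317 304] [0.3952 0.1263 0.116 ] [0.3954 0.1252 0.    ]
[[240.2084 286.1604]
 [315.1447 279.4497]
 [317.4997 305.7463]
 [242.5633 312.457 ]]
```

View pics/t1.png

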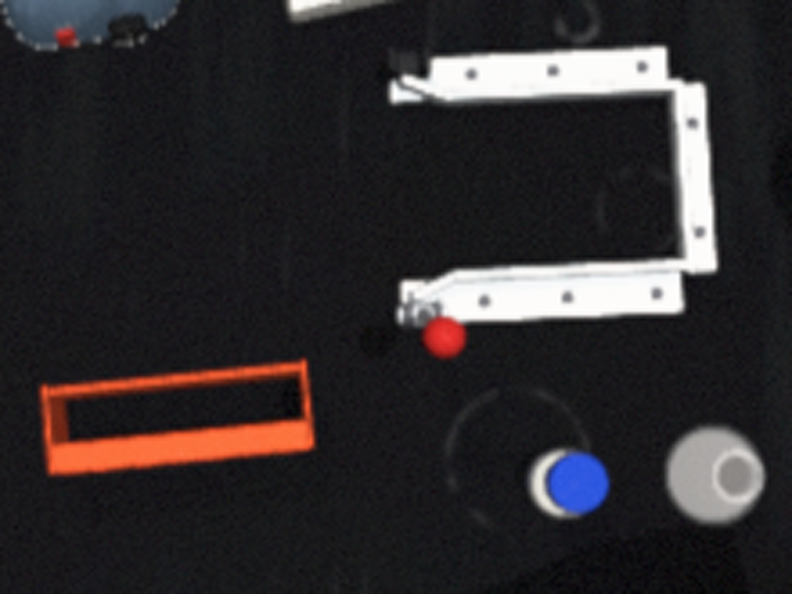

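View pics/s1.png

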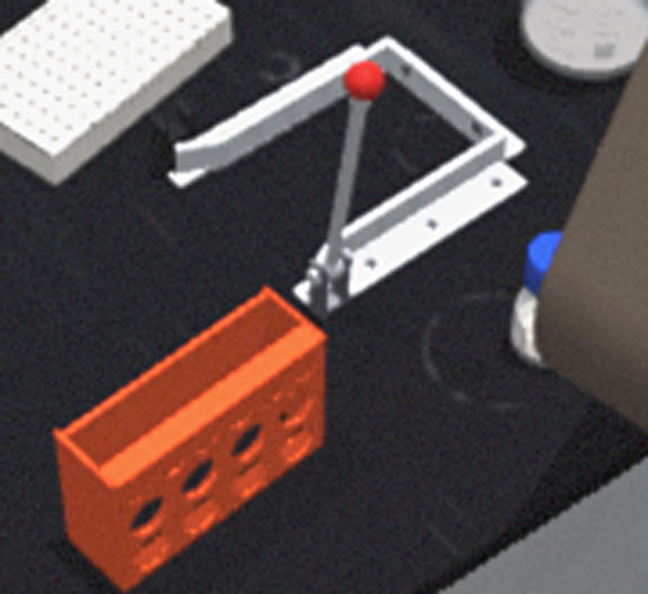

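The top crop shows the dock's inner edges: upper wall base line (440,98)-(668,93), lower wall top line (455,272)-(680,262), end-stop base (672,95)-(683,262). The scene crop confirms the rack stands on its long side with its hole face towards the robot, and shows the pivot post at about (335,265).

```bash
cat > m.py <<'E'
from h import *
np.set_printoptions(precision=4,suppress=True)
T=calibration("top");S=calibration("scene")
f=lambda u,v:((u+.5)/3.6-.5+230,(v+.5)/3.6-.5+180)
A=[onz(T,f(*p),0) for p in((440,98),(668,93))]
B=[onz(T,f(*p),.03) for p in((455,272),(680,262))]
E=[onz(T,f(*p),0) for p in((671,95),(683,262))]
print(A,B,E)
for L in(A,B,E):
    d=L[0]-L[1];print("dir deg",np.degrees(np.arctan2(d[1],d[0])))
dA=A[0]-A[1]+B[0]-B[1];e=dA[:2]/np.linalg.norm(dA[:2])      # dock +y
ang=np.arctan2(e[1],e[0]);x=np.array([e[1],-e[0]])
am=sum(A)[:2]/2;bm=sum(B)[:2]/2;em=sum(E)[:2]/2
print("gap",(am-bm)@x)
o=((am+bm)/2@x)*x+(em@e+.088)*e
print("dock o",o,"y dir",e,np.degrees(ang),"x dir",x)
for n,p in(("mouth",o+.108*e),("pivot",o-.092*x+.102*e),("fork",o+.088*x+.102*e)):print(n,p)
for n,p,z in(("cap",(577,483),.098),("flaskrim",(736,474),.092),("flaskbase",(712,475),0.005)):print(n,onz(T,f(*p),z))
print("dish",onz(T,(482,276),.012))
X=lambda a,b,z:[*(o+a*x+b*e),z]
s=cv2.imread("pics/scene0.png");t=cv2.imread("pics/top0.png")
P=[X(62,0,0)]and[X(.062,-.088,.03),X(.062,.078,.03),X(-.062,-.088,.03),X(-.062,.078,.03),X(-.092,.102,.043),X(-.092,.102,0)]
for p in P:print(proj(S,p),proj(T,p))
E
python3 m.py; python3 - <<'E'
from h import *
np.set_printoptions(precision=4,suppress=True)
T=calibration("top");S=calibration("scene")
f=lambda u,v:((u+.5)/3.6-.5+230,(v+.5)/3.6-.5+180);g=lambda u,v:((u+.5)/3.6-.5+250,(v+.5)/3.6-.5+180)
for a,b in(((305,362),(268,290)),((43,387),(58,432)),((50,445),(105,484)),((312,421),(325,334))):print(two(T,f(*a),S,g(*b)))
print([onz(S,g(*p),0) for p in((125,588),(322,443))])
E
```

```text
[array([0.6498, 0.0356, 0.    ]), array([ 0.655 , -0.1311,  0.    ])] [array([0.5201, 0.0267, 0.03  ]), array([ 0.5285, -0.1332,  0.03  ])] [array([ 0.6535, -0.1333,  0.    ]), array([ 0.5312, -0.1407,  0.    ])]
dir deg 91.79409768424351
dir deg 93.02563942133199
dir deg 3.494988809214038
gap 0.1281870405747852
dock o [ 0.5883 -0.0491] y dir [-0.0418  0.9991] 92.39760785922425 x dir [0.9991 0.0418]
mouth [0.5838 0.0588]
pivot [0.4921 0.049 ]
fork [0.6719 0.0565]
cap [ 0.373  -0.0503  0.098 ]
flaskrim [ 0.3798 -0.1586  0.092 ]
flaskbase [ 0.3782 -0.159   0.005 ]
dish [ 0.4704 -0.2998  0.012 ]
[358.1209 191.3574] [418.4726 204.0037]
[311.3372 218.0837] [354.2387 206.0813]
[388.1958 216.205 ] [421.0058 251.8597]
[340.7529 245.1027] [356.2244 254.0272]
[341.1185 253.126 ] [347.6143 265.7404]
[340.789  263.9714] [346.6216 266.8035]
(array([0.4517, 0.1326, 0.1133]), np.float64(0.0012514223487075417))
(array([0.4336, 0.3066, 0.1171]), np.float64(0.0012116310876585442))
(array([0.3942, 0.3011, 0.1026]), np.float64(0.005159642681431382))
(array([0.4096, 0.1237, 0.1035]), np.float64(0.011023021252253344))
[array([0.3803, 0.2986, 0.    ]), array([0.3969, 0.1266, 0.    ])]
```

```bash
python3 -m crank '[{"tx":0.04,"ty":0.02,"tz":0.1},{"tx":0.08,"ty":0.04,"tz":0.15},{"tx":0.13,"ty":0.07,"tz":0.17},{"tx":0.18,"ty":0.10,"tz":0.17},{"tx":0.23,"ty":0.13,"tz":0.17},{"tx":0.25,"ty":0.17,"tz":0.17},{"tx":0.27,"ty":0.21,"tz":0.17},{"tx":0.28,"ty":0.25,"tz":0.17}]' 1 && python3 -m crank '[{"tx":0.02,"ty":0.04},{"tx":0.04,"ty":0.09,"wz":-0.05},{"tx":0.05,"ty":0.14,"wz":-0.1},{"tx":0.06,"ty":0.19,"wz":-0.17},{"tx":0.06,"ty":0.24,"wz":-0.17},{"tx":0.06,"ty":0.29,"wz":-0.17},{"tx":0.06,"ty":0.34,"wz":-0.17},{"tx":0.06,"ty":0.38,"wz":-0.17}]'
```

```text
validation failed for argument at $[0]...
```

```bash
python3 -m crank '[{"tx":0.04,"ty":0.02,"tz":0.1,"wx":0,"wy":0,"wz":0},{"tx":0.08,"ty":0.04,"tz":0.15,"wx":0,"wy":0,"wz":0},{"tx":0.13,"ty":0.07,"tz":0.17,"wx":0,"wy":0,"wz":0},{"tx":0.18,"ty":0.10,"tz":0.17,"wx":0,"wy":0,"wz":0},{"tx":0.23,"ty":0.13,"tz":0.17,"wx":0,"wy":0,"wz":0},{"tx":0.25,"ty":0.17,"tz":0.17,"wx":0,"wy":0,"wz":0},{"tx":0.27,"ty":0.21,"tz":0.17,"wx":0,"wy":0,"wz":0},{"tx":0.28,"ty":0.25,"tz":0.17,"wx":0,"wy":0,"wz":0}]' 1
```

```text
time: 0.9
eef_pos: [0.4251, -0.4236, 0.3976]
tcp_rot: [-0.0, 0.991, 0.133, 0.0]
contact_force: [1.6, -0.8, 0.1]
finger_gap: 0.998
grasp_force: 0.0
```

```bash
python3 -m crank '[{"tx":0.01,"ty":0.05,"tz":0,"wx":0,"wy":0,"wz":-0.05},{"tx":0.02,"ty":0.10,"tz":0,"wx":0,"wy":0,"wz":-0.1},{"tx":0.03,"ty":0.15,"tz":0,"wx":0,"wy":0,"wz":-0.17},{"tx":0.04,"ty":0.20,"tz":0,"wx":0,"wy":0,"wz":-0.17},{"tx":0.04,"ty":0.25,"tz":0,"wx":0,"wy":0,"wz":-0.17},{"tx":0.04,"ty":0.30,"tz":0,"wx":0,"wy":0,"wz":-0.17},{"tx":0.04,"ty":0.35,"tz":0,"wx":0,"wy":0,"wz":-0.17},{"tx":0.03,"ty":0.40,"tz":0,"wx":0,"wy":0,"wz":-0.17}]' && python3 -m crank '[{"tx":-0.01,"ty":0.05,"tz":0,"wx":0,"wy":0,"wz":0},{"tx":-0.03,"ty":0.09,"tz":0,"wx":0,"wy":0,"wz":0},{"tx":-0.05,"ty":0.13,"tz":0,"wx":0,"wy":0,"wz":0},{"tx":-0.075,"ty":0.17,"tz":-0.02,"wx":0,"wy":0,"wz":0},{"tx":-0.10,"ty":0.20,"tz":-0.05,"wx":0,"wy":0,"wz":0},{"tx":-0.125,"ty":0.20,"tz":-0.09,"wx":0,"wy":0,"wz":0},{"tx":-0.128,"ty":0.20,"tz":-0.13,"wx":0,"wy":0,"wz":0},{"tx":-0.128,"ty":0.20,"tz":-0.17,"wx":0,"wy":0,"wz":0}]'; python3 -c "
from plant import *;print(get_state()['joint_positions'])"
```

```text
time: 1.7
eef_pos: [0.4544, -0.0277, 0.3975]
tcp_rot: [-0.0, 0.999, 0.048, 0.0]
contact_force: [0.8, 0.2, 0.5]
finger_gap: 1.0
grasp_force: 0.0
time: 2.5
eef_pos: [0.3252, 0.1706, 0.2267]
tcp_rot: [-0.0, 0.999, 0.049, 0.0]
contact_force: [0.4, 0.3, 0.0]
finger_gap: 0.999
grasp_force: 0.0
[ 4.00478382e-01  8.23555372e-02  2.19688852e+00 -1.45687833e-05
  8.61411015e-01  1.87279330e+00]
```

```bash
python3 -m crank '[{"tx":0.01,"ty":0.03,"tz":0,"wx":0,"wy":0,"wz":0},{"tx":0.02,"ty":0.046,"tz":-0.02,"wx":0,"wy":0,"wz":0},{"tx":0.027,"ty":0.046,"tz":-0.05,"wx":0,"wy":0,"wz":0},{"tx":0.027,"ty":0.046,"tz":-0.08,"wx":0,"wy":0,"wz":0},{"tx":0.027,"ty":0.046,"tz":-0.11,"wx":0,"wy":0,"wz":0},{"tx":0.027,"ty":0.046,"tz":-0.14,"wx":0,"wy":0,"wz":0},{"tx":0.027,"ty":0.046,"tz":-0.14,"wx":0,"wy":0,"wz":0},{"tx":0.027,"ty":0.046,"tz":-0.14,"wx":0,"wy":0,"wz":0}]'; python3 - <<'E'
from h import *
for n in("scene","top"):cv2.imwrite(f"pics/{n}1.png",snapshot(n))
s=cv2.imread("pics/scene1.png");t=cv2.imread("pics/top1.png")
a=cv2.resize(s[200:400,200:400],(400,400));b=cv2.resize(t[220:380,220:380],(400,400));cv2.imwrite("pics/c1.png",np.hstack([a,b]))
E
```

```text
time: 3.3
eef_pos: [0.3531, 0.2162, 0.0879]
tcp_rot: [0.0, 0.999, 0.048, -0.001]
contact_force: [0.5, -0.2, 0.7]
finger_gap: 1.0
grasp_force: 0.0
```

View pics/c1.png

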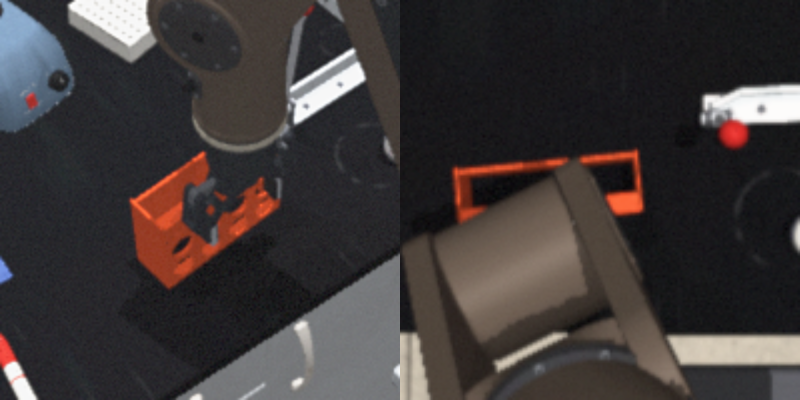

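The gripper stands in front of the rack's hole face, with fingers straddling its middle; the rack is untouched. Now I push it over.

```bash
python3 -m crank '[{"tx":0.012,"ty":0.001,"tz":0,"wx":0,"wy":0,"wz":0},{"tx":0.02,"ty":0.002,"tz":0,"wx":0,"wy":0,"wz":0},{"tx":0.028,"ty":0.003,"tz":0,"wx":0,"wy":0,"wz":0},{"tx":0.036,"ty":0.004,"tz":0.002,"wx":0,"wy":0,"wz":0},{"tx":0.044,"ty":0.004,"tz":0.004,"wx":0,"wy":0,"wz":0},{"tx":0.052,"ty":0.005,"tz":0.006,"wx":0,"wy":0,"wz":0},{"tx":0.060,"ty":0.006,"tz":0.008,"wx":0,"wy":0,"wz":0},{"tx":0.066,"ty":0.006,"tz":0.01,"wx":0,"wy":0,"wz":0}]'; python3 -m crank '[{"tx":0.006,"ty":0.001,"tz":0.001,"wx":0,"wy":0,"wz":0},{"tx":0.012,"ty":0.001,"tz":0.002,"wx":0,"wy":0,"wz":0},{"tx":0.018,"ty":0.002,"tz":0.003,"wx":0,"wy":0,"wz":0},{"tx":0.024,"ty":0.002,"tz":0.004,"wx":0,"wy":0,"wz":0},{"tx":0.028,"ty":0.003,"tz":0.004,"wx":0,"wy":0,"wz":0},{"tx":0.028,"ty":0.003,"tz":0.004,"wx":0,"wy":0,"wz":0},{"tx":0.028,"ty":0.003,"tz":0.004,"wx":0,"wy":0,"wz":0},{"tx":0.028,"ty":0.003,"tz":0.004,"wx":0,"wy":0,"wz":0}]'; python3 - <<'E'
from h import *
for n in("scene","top"):cv2.imwrite(f"pics/{n}2.png",snapshot(n))
s=cv2.imread("pics/scene2.png");t=cv2.imread("pics/top2.png")
a=cv2.resize(s[200:400,200:400],(400,400));b=cv2.resize(t[200:360,220:380],(400,400));cv2.imwrite("pics/c2.png",np.hstack([a,b]))
E
```

```text
time: 4.2
eef_pos: [0.4203, 0.2225, 0.0979]
tcp_rot: [-0.0, 0.999, 0.048, 0.0]
contact_force: [-0.1, 0.0, -0.4]
finger_gap: 1.001
grasp_force: 0.0
time: 5.0
eef_pos: [0.4471, 0.2252, 0.1016]
tcp_rot: [0.0, 0.999, 0.048, -0.0]
contact_force: [0.9, -0.3, -0.4]
finger_gap: 0.996
grasp_force: 0.0
```

View pics/c2.png

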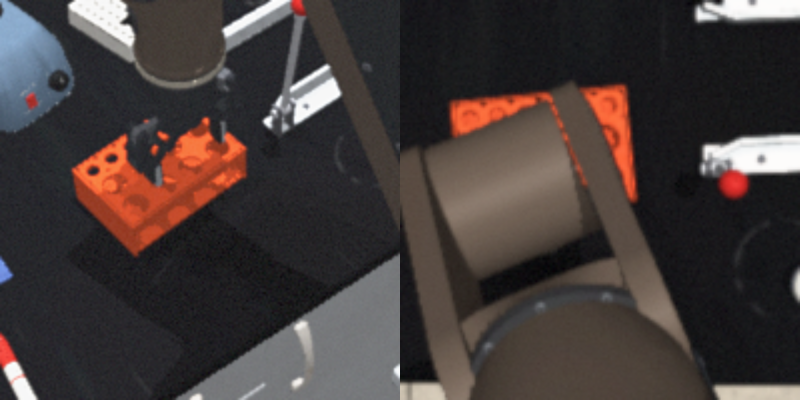

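The rack is now on its feet, holes up. In the top crop its far corners are at (450,100) and (627,86), and the right near corner is at (637,202).

```bash
python3 - <<'E'
from h import *
T=calibration("top");t=cv2.imread("pics/top2.png")
for p in((50,100),(227,86),(237,202)):print(onz(T,(p[0]/2.5+220-.3,p[1]/2.5+200-.3),.058))
E
python3 -m crank '[{"tx":-0.01,"ty":0,"tz":0.03,"wx":0,"wy":0,"wz":0},{"tx":-0.04,"ty":0,"tz":0.03,"wx":0,"wy":0,"wz":0},{"tx":-0.06,"ty":0,"tz":0.01,"wx":0,"wy":0,"wz":0},{"tx":-0.06,"ty":0,"tz":-0.03,"wx":0,"wy":0,"wz":0},{"tx":-0.06,"ty":0,"tz":-0.06,"wx":0,"wy":0,"wz":0},{"tx":-0.06,"ty":0,"tz":-0.085,"wx":0,"wy":0,"wz":0},{"tx":-0.06,"ty":0,"tz":-0.085,"wx":0,"wy":0,"wz":0},{"tx":-0.06,"ty":0,"tz":-0.085,"wx":0,"wy":0,"wz":0}]'
```

```text
[0.55435816 0.32098837 0.058     ]
[0.57004841 0.14343606 0.058     ]
[0.45359556 0.13244779 0.058     ]
time: 5.9
eef_pos: [0.3871, 0.2252, 0.0169]
tcp_rot: [0.0, 0.999, 0.048, -0.001]
contact_force: [0.0, 0.0, 0.1]
finger_gap: 0.997
grasp_force: 0.0
```

```bash
python3 -m crank '[{"tx":0.02,"ty":0,"tz":0,"wx":0,"wy":0,"wz":0},{"tx":0.035,"ty":0,"tz":0,"wx":0,"wy":0,"wz":0},{"tx":0.047,"ty":0,"tz":0,"wx":0,"wy":0,"wz":-0.01},{"tx":0.058,"ty":0,"tz":0,"wx":0,"wy":0,"wz":-0.03},{"tx":0.069,"ty":0,"tz":0,"wx":0,"wy":0,"wz":-0.05},{"tx":0.08,"ty":0,"tz":0,"wx":0,"wy":0,"wz":-0.05},{"tx":0.09,"ty":0,"tz":0,"wx":0,"wy":0,"wz":-0.05},{"tx":0.098,"ty":0,"tz":0,"wx":0,"wy":0,"wz":-0.05}]';python3 -m crank '[{"tx":0.006,"ty":0,"tz":0,"wx":0,"wy":0,"wz":0},{"tx":0.012,"ty":0,"tz":0,"wx":0,"wy":0,"wz":0},{"tx":0.016,"ty":0,"tz":0,"wx":0,"wy":0,"wz":0},{"tx":0.02,"ty":0,"tz":0,"wx":0,"wy":0,"wz":0},{"tx":0.022,"ty":0,"tz":0,"wx":0,"wy":0,"wz":0},{"tx":0.022,"ty":0,"tz":0,"wx":0,"wy":0,"wz":0},{"tx":0.0,"ty":0,"tz":0,"wx":0,"wy":0,"wz":0},{"tx":-0.04,"ty":0,"tz":0,"wx":0,"wy":0,"wz":0}]'
python3 -m crank '[{"tx":0,"ty":0,"tz":0.05,"wx":0,"wy":0,"wz":0},{"tx":0,"ty":0.02,"tz":0.09,"wx":0,"wy":0,"wz":0},{"tx":0,"ty":0.07,"tz":0.1,"wx":0,"wy":0,"wz":0},{"tx":0,"ty":0.12,"tz":0.1,"wx":0,"wy":0,"wz":0},{"tx":0,"ty":0.16,"tz":0.1,"wx":0,"wy":0,"wz":0},{"tx":0.02,"ty":0.19,"tz":0.1,"wx":0,"wy":0,"wz":0},{"tx":0.04,"ty":0.2,"tz":0.1,"wx":0,"wy":0,"wz":0},{"tx":0.04,"ty":0.2,"tz":0.1,"wx":0,"wy":0,"wz":0}]' 0.4; python3 - <<'E'
from h import *
T=calibration("top");t=snapshot("top");cv2.imwrite("pics/top3.png",t)
h=cv2.cvtColor(t,cv2.COLOR_BGR2HSV);m=((h[...,0]>3)&(h[...,0]<16)&(h[...,1]>150)).astype(np.uint8);m[:,:200]=0;m[:,345:]=0;m[:190]=0
m=cv2.morphologyEx(m,cv2.MORPH_CLOSE,np.ones((5,5)))
c=max(cv2.findContours(m,0,2)[0],key=cv2.contourArea);q=cv2.approxPolyDP(c,3,True)[:,0]
for p in q:print(p,onz(T,p,.058))
cv2.imwrite("pics/t3.png",cv2.resize(t[160:360,200:450],None,fx=3,fy=3))
E
```

```text
time: 6.7
eef_pos: [0.4862, 0.2253, 0.0167]
tcp_rot: [0.0, 1.0, 0.023, -0.0]
contact_force: [-0.8, 0.2, 1.0]
finger_gap: 0.998
grasp_force: 0.6
time: 7.5
eef_pos: [0.4472, 0.2258, 0.0169]
tcp_rot: [-0.001, 1.0, 0.023, 0.002]
contact_force: [-0.5, 0.5, -1.3]
finger_gap: 0.998
grasp_force: 0.0
time: 8.3
eef_pos: [0.4872, 0.4273, 0.1167]
tcp_rot: [-0.001, 1.0, 0.024, 0.001]
contact_force: [0.7, 0.3, 0.2]
finger_gap: 0.403
grasp_force: 0.0
[313 208] [0.63650808 0.13769396 0.058     ]
[243 210] [0.62979137 0.31427141 0.058     ]
[244 255] [0.5159375  0.30942196 0.058     ]
[314 254] [0.51990777 0.13422868 0.058     ]
```

View pics/t3.png

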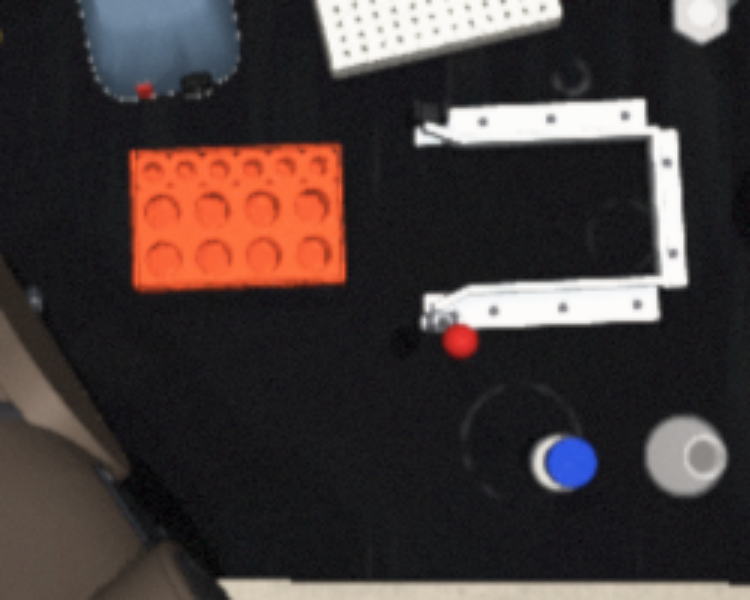

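The rack stands straight, centre about (0.575,0.224), yaw within 1° of the dock, and bystanders are unmoved. Next I turn the closing axis crosswise and tilt the tool so the arm stays clear of the bar.

```bash
python3 -m crank '[{"tx":0,"ty":0,"tz":0.03,"wx":-0.046,"wy":0.046,"wz":0.125},{"tx":0.02,"ty":0,"tz":0.06,"wx":-0.092,"wy":0.092,"wz":0.25},{"tx":0.04,"ty":0,"tz":0.08,"wx":-0.138,"wy":0.138,"wz":0.375},{"tx":0.06,"ty":0,"tz":0.08,"wx":-0.184,"wy":0.184,"wz":0.5},{"tx":0.08,"ty":0,"tz":0.08,"wx":-0.23,"wy":0.23,"wz":0.625},{"tx":0.083,"ty":0,"tz":0.08,"wx":-0.276,"wy":0.276,"wz":0.75},{"tx":0.083,"ty":0,"tz":0.08,"wx":-0.276,"wy":0.276,"wz":0.75},{"tx":0.083,"ty":0,"tz":0.08,"wx":-0.276,"wy":0.276,"wz":0.75}]'
python3 -m crank '[{"tx":0,"ty":0,"tz":0,"wx":-0.046,"wy":0.046,"wz":0.125},{"tx":0,"ty":-0.01,"tz":0,"wx":-0.092,"wy":0.092,"wz":0.25},{"tx":0,"ty":-0.02,"tz":0,"wx":-0.138,"wy":0.138,"wz":0.375},{"tx":0,"ty":-0.03,"tz":0,"wx":-0.184,"wy":0.184,"wz":0.5},{"tx":0,"ty":-0.04,"tz":0,"wx":-0.23,"wy":0.23,"wz":0.625},{"tx":0,"ty":-0.05,"tz":-0.02,"wx":-0.272,"wy":0.272,"wz":0.748},{"tx":0,"ty":-0.06,"tz":-0.05,"wx":-0.272,"wy":0.272,"wz":0.748},{"tx":0,"ty":-0.06,"tz":-0.08,"wx":-0.272,"wy":0.272,"wz":0.748}]'
python3 -c "
from plant import *;from scipy.spatial.transform import Rotation as R
s=get_state();q=s['tcp_rot'];print(s['eef_pos'],s['joint_positions']);print(R.from_quat([*q[1:],q[0]]).as_matrix().round(3))"
```

```text
time: 9.15
eef_pos: [0.5675, 0.4251, 0.1961]
tcp_rot: [0.13, 0.904, 0.384, -0.137]
contact_force: [0.6, 0.4, -0.9]
finger_gap: 0.4
grasp_force: 0.0
time: 9.95
eef_pos: [0.5675, 0.3641, 0.117]
tcp_rot: [0.237, 0.651, 0.678, -0.247]
contact_force: [-0.1, 0.2, 0.5]
finger_gap: 0.4
grasp_force: 0.0
[0.56754709 0.36408572 0.11697705] [ 0.77941409  0.92422647  1.23921982 -0.47642909  1.5176545   0.89806632]
[[-0.041  0.999  0.001]
 [ 0.765  0.032 -0.643]
 [-0.643 -0.026 -0.766]]
```

```bash
python3 -m crank '[{"tx":0.002,"ty":0,"tz":-0.03,"wx":0,"wy":0,"wz":0},{"tx":0.002,"ty":0,"tz":-0.06,"wx":0,"wy":0,"wz":0},{"tx":0.002,"ty":0,"tz":-0.085,"wx":0,"wy":0,"wz":0.01},{"tx":0.002,"ty":0,"tz":-0.095,"wx":0,"wy":0,"wz":0.01},{"tx":0.002,"ty":-0.015,"tz":-0.095,"wx":0,"wy":0,"wz":0.01},{"tx":0.003,"ty":-0.03,"tz":-0.095,"wx":0,"wy":0,"wz":0.01},{"tx":0.004,"ty":-0.042,"tz":-0.095,"wx":0,"wy":0,"wz":0.01},{"tx":0.005,"ty":-0.054,"tz":-0.095,"wx":0,"wy":0,"wz":0.01}]'
python3 -m crank '[{"tx":0.0005,"ty":-0.012,"tz":0,"wx":0,"wy":0,"wz":0},{"tx":0.001,"ty":-0.024,"tz":0,"wx":0,"wy":0,"wz":0},{"tx":0.0015,"ty":-0.036,"tz":0,"wx":0,"wy":0,"wz":0},{"tx":0.002,"ty":-0.048,"tz":0,"wx":0,"wy":0,"wz":0},{"tx":0.0025,"ty":-0.058,"tz":0,"wx":0,"wy":0,"wz":0},{"tx":0.003,"ty":-0.066,"tz":0,"wx":0,"wy":0,"wz":0},{"tx":0.0035,"ty":-0.072,"tz":0,"wx":0,"wy":0,"wz":0},{"tx":0.0035,"ty":-0.076,"tz":0,"wx":0,"wy":0,"wz":0}]'
cat > rk.py <<'E'
from h import *
import sys
T=calibration("top");t=snapshot("top");cv2.imwrite(f"pics/top{sys.argv[1]}.png",t)
h=cv2.cvtColor(t,cv2.COLOR_BGR2HSV);m=((h[...,0]>3)&(h[...,0]<16)&(h[...,1]>150)).astype(np.uint8);m[:,:200]=0;m[:,430:]=0;m[:190]=0;m[300:]=0
m=cv2.morphologyEx(m,cv2.MORPH_CLOSE,np.ones((5,5)))
c=max(cv2.findContours(m,0,2)[0],key=cv2.contourArea);q=cv2.approxPolyDP(c,3,True)[:,0]
for p in q:print(p,onz(T,p,.058))
s=snapshot("scene");a=cv2.resize(t[160:340,240:440],(400,360));b=cv2.resize(s[150:330,240:440],(400,360));cv2.imwrite(f"pics/v{sys.argv[1]}.png",np.hstack([b,a]))
E
python3 rk.py 4
```

```text
time: 10.75
eef_pos: [0.5737, 0.3108, 0.0229]
tcp_rot: [0.239, 0.647, 0.682, -0.246]
contact_force: [-0.0, 1.7, 1.4]
finger_gap: 0.4
grasp_force: 0.6
time: 11.55
eef_pos: [0.577, 0.2349, 0.0217]
tcp_rot: [0.239, 0.646, 0.682, -0.247]
contact_force: [-0.6, 0.4, 0.7]
finger_gap: 0.4
grasp_force: 0.6
[346 209] [0.63471251 0.05424564 0.058     ]
[277 208] [0.63567806 0.22861296 0.058     ]
[277 255] [0.51662355 0.22687387 0.058     ]
[346 253] [0.5230926  0.05398205 0.058     ]
```

View pics/v4.png

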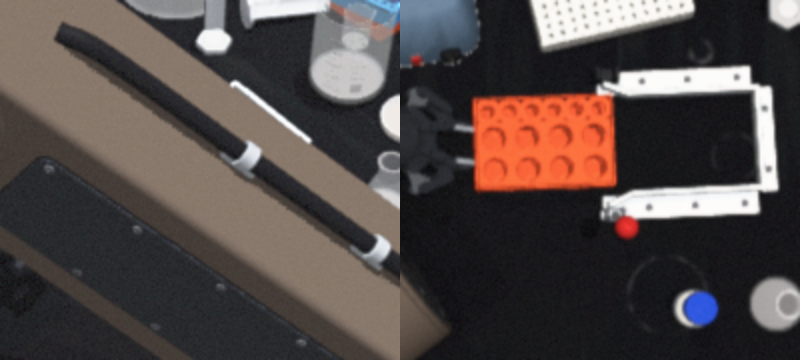

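The rack's leading end sits at the mouth, nearly centred (about 2 mm low), with the fingers on its end wall and the arm well away from the bar. I keep pushing.

```bash
python3 -m crank '[{"tx":0.001,"ty":-0.01,"tz":0,"wx":0,"wy":0,"wz":0.01},{"tx":0.002,"ty":-0.02,"tz":0,"wx":0,"wy":0,"wz":0.02},{"tx":0.003,"ty":-0.03,"tz":0,"wx":0,"wy":0,"wz":0.025},{"tx":0.0035,"ty":-0.042,"tz":0,"wx":0,"wy":0,"wz":0.025},{"tx":0.004,"ty":-0.054,"tz":0,"wx":0,"wy":0,"wz":0.025},{"tx":0.0045,"ty":-0.066,"tz":0,"wx":0,"wy":0,"wz":0.025},{"tx":0.005,"ty":-0.078,"tz":0,"wx":0,"wy":0,"wz":0.025},{"tx":0.0055,"ty":-0.09,"tz":0,"wx":0,"wy":0,"wz":0.025}]'
python3 rk.py 5
```

```text
time: 12.45
eef_pos: [0.5825, 0.1442, 0.0218]
tcp_rot: [0.242, 0.637, 0.69, -0.244]
contact_force: [-0.7, 0.7, -0.5]
finger_gap: 0.397
grasp_force: 0.3
[312 207] [0.6390416  0.14024249 0.058     ]
[315 254] [0.51992864 0.13172212 0.058     ]
[384 249] [ 0.53397109 -0.04149416  0.058     ]
[381 206] [ 0.64319951 -0.03437205  0.058     ]
```

```bash
python3 -m crank '[{"tx":0.0005,"ty":-0.012,"tz":0,"wx":0,"wy":0,"wz":0},{"tx":0.001,"ty":-0.024,"tz":0,"wx":0,"wy":0,"wz":0},{"tx":0.0015,"ty":-0.036,"tz":0,"wx":0,"wy":0,"wz":0},{"tx":0.002,"ty":-0.048,"tz":0,"wx":0,"wy":0,"wz":0},{"tx":0.0025,"ty":-0.06,"tz":0,"wx":0,"wy":0,"wz":0},{"tx":0.003,"ty":-0.07,"tz":0,"wx":0,"wy":0,"wz":0},{"tx":0.0035,"ty":-0.08,"tz":0,"wx":0,"wy":0,"wz":0},{"tx":0.004,"ty":-0.088,"tz":0,"wx":0,"wy":0,"wz":0}]'
python3 -m crank '[{"tx":0,"ty":-0.002,"tz":0,"wx":0,"wy":0,"wz":0},{"tx":0,"ty":-0.004,"tz":0,"wx":0,"wy":0,"wz":0},{"tx":0,"ty":-0.005,"tz":0,"wx":0,"wy":0,"wz":0},{"tx":0,"ty":-0.006,"tz":0,"wx":0,"wy":0,"wz":0},{"tx":0,"ty":-0.007,"tz":0,"wx":0,"wy":0,"wz":0},{"tx":0,"ty":-0.008,"tz":0,"wx":0,"wy":0,"wz":0},{"tx":0,"ty":-0.008,"tz":0,"wx":0,"wy":0,"wz":0},{"tx":0,"ty":-0.008,"tz":0,"wx":0,"wy":0,"wz":0}]'
python3 rk.py 6
```

```text
time: 13.35
eef_pos: [0.5864, 0.0564, 0.0218]
tcp_rot: [0.242, 0.637, 0.69, -0.244]
contact_force: [0.8, 1.0, 0.2]
finger_gap: 0.398
grasp_force: 0.5
time: 14.15
eef_pos: [0.5864, 0.0494, 0.0217]
tcp_rot: [0.242, 0.637, 0.69, -0.244]
contact_force: [0.5, 0.7, 0.1]
finger_gap: 0.399
grasp_force: 0.2
[417 204] [ 0.64916403 -0.12570554  0.058     ]
[349 207] [0.63989751 0.04666595 0.058     ]
[351 253] [0.52319733 0.04143236 0.058     ]
[418 249] [ 0.53469099 -0.12704771  0.058     ]
```

Not at the stop yet; push on in 1 mm steps until the force rises.

```bash
for i in 1 2; do python3 -m crank '[{"tx":0,"ty":-0.0007,"tz":0,"wx":0,"wy":0,"wz":0},{"tx":0,"ty":-0.0015,"tz":0,"wx":0,"wy":0,"wz":0},{"tx":0,"ty":-0.002,"tz":0,"wx":0,"wy":0,"wz":0},{"tx":0,"ty":-0.0025,"tz":0,"wx":0,"wy":0,"wz":0},{"tx":0,"ty":-0.003,"tz":0,"wx":0,"wy":0,"wz":0},{"tx":0,"ty":-0.0035,"tz":0,"wx":0,"wy":0,"wz":0},{"tx":0,"ty":-0.004,"tz":0,"wx":0,"wy":0,"wz":0},{"tx":0,"ty":-0.004,"tz":0,"wx":0,"wy":0,"wz":0}]' | egrep "eef|contact"; done; python3 rk.py 7
```

```text
eef_pos: [0.5876, 0.048, 0.0217]
contact_force: [-1.9, 23.4, 5.5]
eef_pos: [0.5879, 0.0474, 0.0216]
contact_force: [-14.9, 59.1, 18.1]
[417 204] [ 0.64916403 -0.12570554  0.058     ]
[350 207] [0.63992066 0.04413518 0.058     ]
[350 251] [0.52821241 0.04395078 0.058     ]
[418 249] [ 0.53469099 -0.12704771  0.058     ]
```

The rack is home: force rose to 59 N with no further motion. Now I back off and work out the turn back to pointing down.

```bash
python3 -m crank '[{"tx":0,"ty":0.01,"tz":0,"wx":0,"wy":0,"wz":0},{"tx":0,"ty":0.03,"tz":0.0,"wx":0,"wy":0,"wz":0},{"tx":0,"ty":0.06,"tz":0.01,"wx":0,"wy":0,"wz":0},{"tx":0,"ty":0.09,"tz":0.04,"wx":0,"wy":0,"wz":0},{"tx":0,"ty":0.12,"tz":0.08,"wx":0,"wy":0,"wz":0},{"tx":0,"ty":0.14,"tz":0.12,"wx":0,"wy":0,"wz":0},{"tx":0,"ty":0.15,"tz":0.16,"wx":0,"wy":0,"wz":0},{"tx":0,"ty":0.15,"tz":0.2,"wx":0,"wy":0,"wz":0}]' 0
python3 rk.py 8; python3 - <<'E'
from h import *
from scipy.spatial.transform import Rotation as R
s=get_state();q=s['tcp_rot'];a=R.from_quat([*q[1:],q[0]]);b=R.from_quat([1,.023,0,0])
print(s['eef_pos'],(b*a.inv()).as_rotvec())
E
```

```text
time: 16.75
eef_pos: [0.586, 0.1936, 0.2231]
tcp_rot: [0.242, 0.637, 0.691, -0.243]
contact_force: [0.7, 0.2, -0.3]
finger_gap: 0.0
grasp_force: 0.0
[417 204] [ 0.64916403 -0.12570554  0.058     ]
[350 207] [0.63992066 0.04413518 0.058     ]
[351 252] [0.52571495 0.04143607 0.058     ]
[418 249] [ 0.53469099 -0.12704771  0.058     ]
[0.58805502 0.19347704 0.22682851] [ 0.56338438 -0.53216157 -1.53127718]
```

View pics/v8.png

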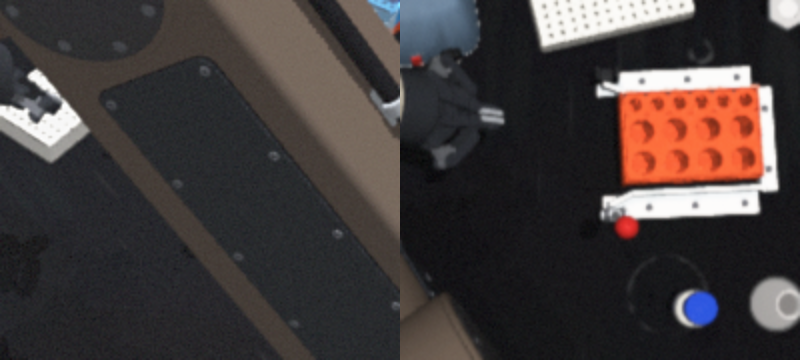

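```bash
python3 - <<'E'
from h import *
T=calibration("top");t=cv2.imread("pics/top8.png").astype(float)
h=t[...,2]-t[...,0]   # orange strong, white/black ~0
def edge(r,c0,c1,rise):
    v=h[r,c0:c1];half=80;k=np.where(v>half)[0];i=k[0] if rise else k[-1]
    return c0+i-(v[i]-half)/(v[i]-v[i-1]) if rise else c0+i+(v[i]-half)/(v[i]-v[i+1])
for r in range(208,250,5):
    a=edge(r,340,380,1);b=edge(r,400,440,0);print(r,round(a,1),round(b,1),onz(T,(a,r),.058)[:2].round(4),onz(T,(b,r),.058)[:2].round(4))
E
python3 -m crank '[{"tx":-0.01,"ty":0,"tz":0.05,"wx":0.047,"wy":-0.044,"wz":-0.128},{"tx":-0.02,"ty":0,"tz":0.1,"wx":0.094,"wy":-0.089,"wz":-0.255},{"tx":-0.03,"ty":0,"tz":0.14,"wx":0.141,"wy":-0.133,"wz":-0.383},{"tx":-0.06,"ty":0,"tz":0.16,"wx":0.188,"wy":-0.177,"wz":-0.51},{"tx":-0.09,"ty":0,"tz":0.16,"wx":0.235,"wy":-0.222,"wz":-0.638},{"tx":-0.12,"ty":0,"tz":0.16,"wx":0.282,"wy":-0.266,"wz":-0.766},{"tx":-0.14,"ty":0,"tz":0.16,"wx":0.282,"wy":-0.266,"wz":-0.766},{"tx":-0.14,"ty":0,"tz":0.16,"wx":0.282,"wy":-0.266,"wz":-0.766}]'
python3 -m crank '[{"tx":0,"ty":-0.01,"tz":0,"wx":0.047,"wy":-0.044,"wz":-0.128},{"tx":-0.01,"ty":-0.02,"tz":0,"wx":0.094,"wy":-0.089,"wz":-0.255},{"tx":-0.02,"ty":-0.03,"tz":0,"wx":0.141,"wy":-0.133,"wz":-0.383},{"tx":-0.03,"ty":-0.05,"tz":0,"wx":0.188,"wy":-0.177,"wz":-0.51},{"tx":-0.03,"ty":-0.08,"tz":0,"wx":0.235,"wy":-0.222,"wz":-0.638},{"tx":-0.03,"ty":-0.11,"tz":0,"wx":0.282,"wy":-0.266,"wz":-0.766},{"tx":-0.03,"ty":-0.13,"tz":0,"wx":0.282,"wy":-0.266,"wz":-0.766},{"tx":-0.03,"ty":-0.145,"tz":0,"wx":0.282,"wy":-0.266,"wz":-0.766}]'
```

```text
208 349.1 419.1 [0.6373 0.0463] [ 0.639  -0.1308]
213 348.9 419.4 [0.6246 0.0468] [ 0.6262 -0.1316]
218 349.2 419.6 [0.6118 0.0461] [ 0.6134 -0.1319]
223 349.4 420.0 [0.5991 0.0455] [ 0.6007 -0.1329]
228 349.6 420.2 [0.5864 0.0451] [ 0.5879 -0.1333]
233 350.1 420.6 [0.5737 0.0438] [ 0.5752 -0.134 ]
238 350.3 421.0 [0.561  0.0433] [ 0.5626 -0.1349]
243 350.5 421.4 [0.5484 0.0427] [ 0.5499 -0.1358]
248 350.8 419.8 [0.5358 0.0419] [ 0.5373 -0.1315]
time: 17.65
eef_pos: [0.4443, 0.1913, 0.3821]
tcp_rot: [0.131, 0.9, 0.393, -0.135]
contact_force: [0.2, -0.4, -0.3]
finger_gap: -0.003
grasp_force: 0.0
time: 18.45
eef_pos: [0.4166, 0.0449, 0.3817]
tcp_rot: [-0.003, 1.0, 0.024, -0.002]
contact_force: [0.5, 0.8, -0.5]
finger_gap: 0.001
grasp_force: 0.0
```

```bash
python3 - <<'E'
from h import *
T=calibration("top");t=cv2.imread("pics/top0.png").astype(int)
for r in (213,228,243):
    print(r,list(zip(range(410,434),t[r,410:434,1])))
    print([onz(T,(p,r),z)[1].round(4) for p,z in((417,0),(417,.03),(418,.03))])
t=cv2.imread("pics/top8.png").astype(int);print(list(zip(range(414,434),t[228,414:434,1],t[228,414:434,2])))
E
python3 -m crank '[{"tx":0,"ty":0.002,"tz":-0.03,"wx":0,"wy":0,"wz":0},{"tx":0,"ty":0.004,"tz":-0.06,"wx":0,"wy":0,"wz":0},{"tx":0,"ty":0.004,"tz":-0.09,"wx":0,"wy":0,"wz":0},{"tx":0,"ty":0.004,"tz":-0.12,"wx":0,"wy":0,"wz":0},{"tx":0,"ty":0.004,"tz":-0.15,"wx":0,"wy":0,"wz":0},{"tx":0,"ty":0.004,"tz":-0.16,"wx":0,"wy":0,"wz":0},{"tx":0,"ty":0.004,"tz":-0.16,"wx":0,"wy":0,"wz":0},{"tx":0,"ty":0.004,"tz":-0.16,"wx":0,"wy":0,"wz":0}]'
```

```text
213 [(410, np.int64(20)), (411, np.int64(22)), (412, np.int64(15)), (413, np.int64(26)), (414, np.int64(19)), (415, np.int64(40)), (416, np.int64(79)), (417, np.int64(146)), (418, np.int64(235)), (419, np.int64(247)), (420, np.int64(217)), (421, np.int64(146)), (422, np.int64(133)), (423, np.int64(177)), (424, np.int64(242)), (425, np.int64(241)), (426, np.int64(108)), (427, np.int64(29)), (428, np.int64(26)), (429, np.int64(23)), (430, np.int64(25)), (431, np.int64(23)), (432, np.int64(26)), (433, np.int64(25))]
[np.float64(-0.1356), np.float64(-0.1304), np.float64(-0.133)]
228 [(410, np.int64(26)), (411, np.int64(32)), (412, np.int64(36)), (413, np.int64(35)), (414, np.int64(34)), (415, np.int64(30)), (416, np.int64(45)), (417, np.int64(89)), (418, np.int64(156)), (419, np.int64(238)), (420, np.int64(249)), (421, np.int64(241)), (422, np.int64(251)), (423, np.int64(252)), (424, np.int64(252)), (425, np.int64(251)), (426, np.int64(243)), (427, np.int64(109)), (428, np.int64(28)), (429, np.int64(26)), (430, np.int64(25)), (431, np.int64(28)), (432, np.int64(27)), (433, np.int64(29))]
[... 823 characters left out ...]
(250)), (419, np.int64(101), np.int64(238)), (420, np.int64(147), np.int64(236)), (421, np.int64(234), np.int64(240)), (422, np.int64(251), np.int64(252)), (423, np.int64(252), np.int64(252)), (424, np.int64(252), np.int64(252)), (425, np.int64(251), np.int64(252)), (426, np.int64(242), np.int64(243)), (427, np.int64(107), np.int64(107)), (428, np.int64(24), np.int64(25)), (429, np.int64(29), np.int64(29)), (430, np.int64(30), np.int64(28)), (431, np.int64(25), np.int64(23)), (432, np.int64(28), np.int64(26)), (433, np.int64(25), np.int64(24))]
time: 19.25
eef_pos: [0.4172, 0.0504, 0.2225]
tcp_rot: [-0.003, 1.0, 0.025, -0.001]
contact_force: [0.6, 0.1, 0.1]
finger_gap: 0.003
grasp_force: 0.0
```

Stop edge and rack end agree at y = -0.133: flush. Now I push the bar.

```bash
python3 -m crank '[{"tx":0.01,"ty":0,"tz":0,"wx":0,"wy":0,"wz":0},{"tx":0.02,"ty":0,"tz":0,"wx":0,"wy":0,"wz":0},{"tx":0.03,"ty":0.001,"tz":0,"wx":0,"wy":0,"wz":0},{"tx":0.04,"ty":0.001,"tz":0,"wx":0,"wy":0,"wz":0},{"tx":0.05,"ty":0.002,"tz":0,"wx":0,"wy":0,"wz":0},{"tx":0.06,"ty":0.002,"tz":0,"wx":0,"wy":0,"wz":0},{"tx":0.07,"ty":0.003,"tz":0,"wx":0,"wy":0,"wz":0},{"tx":0.08,"ty":0.003,"tz":0,"wx":0,"wy":0,"wz":0}]'
python3 -m crank '[{"tx":0.008,"ty":0,"tz":0,"wx":0,"wy":0,"wz":0},{"tx":0.015,"ty":0,"tz":0,"wx":0,"wy":0,"wz":0},{"tx":0.015,"ty":0,"tz":0,"wx":0,"wy":0,"wz":0},{"tx":0.0,"ty":0,"tz":0,"wx":0,"wy":0,"wz":0},{"tx":-0.03,"ty":0,"tz":0.02,"wx":0,"wy":0,"wz":0},{"tx":-0.06,"ty":0.03,"tz":0.06,"wx":0,"wy":0,"wz":0},{"tx":-0.07,"ty":0.07,"tz":0.1,"wx":0,"wy":0,"wz":0},{"tx":-0.08,"ty":0.11,"tz":0.13,"wx":0,"wy":0,"wz":0}]'
python3 -m crank '[{"tx":0,"ty":0.04,"tz":0,"wx":0,"wy":0,"wz":0},{"tx":0,"ty":0.08,"tz":0,"wx":0,"wy":0,"wz":0},{"tx":0,"ty":0.12,"tz":0,"wx":0,"wy":0,"wz":0},{"tx":0,"ty":0.15,"tz":0,"wx":0,"wy":0,"wz":0},{"tx":0,"ty":0.15,"tz":0,"wx":0,"wy":0,"wz":0},{"tx":0,"ty":0.15,"tz":0,"wx":0,"wy":0,"wz":0},{"tx":0,"ty":0.15,"tz":0,"wx":0,"wy":0,"wz":0},{"tx":0,"ty":0.15,"tz":0,"wx":0,"wy":0,"wz":0}]'
python3 rk.py 9
```

```text
time: 20.05
eef_pos: [0.4973, 0.0534, 0.2217]
tcp_rot: [-0.003, 1.0, 0.024, -0.002]
contact_force: [0.1, -0.1, 0.2]
finger_gap: -0.0
grasp_force: 0.0
time: 20.85
eef_pos: [0.4184, 0.1515, 0.3437]
tcp_rot: [-0.003, 1.0, 0.024, -0.001]
contact_force: [2.6, 0.3, 0.0]
finger_gap: -0.001
grasp_force: 0.0
time: 21.65
eef_pos: [0.4197, 0.3002, 0.342]
tcp_rot: [-0.003, 1.0, 0.024, -0.001]
contact_force: [0.6, 0.1, -0.8]
finger_gap: -0.002
grasp_force: 0.0
[417 204] [ 0.64916403 -0.12570554  0.058     ]
[350 207] [0.63992066 0.04413518 0.058     ]
[351 252] [0.52571495 0.04143607 0.058     ]
[418 249] [ 0.53469099 -0.12704771  0.058     ]
```

View pics/v9.png

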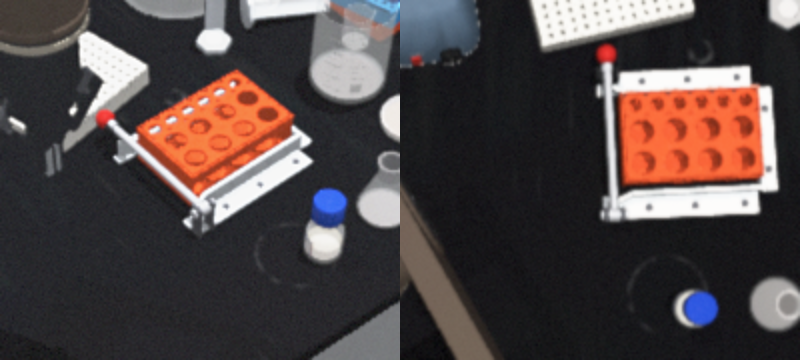

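The bar lies level across the mouth, its knob at (605,53) beyond the fork. The rack is home, the bystanders in this view (bottle, flask) are unmoved and the robot is clear.

```bash
python3 -c "
from plant import *;print(sign_off())"
```

```text
the job is handed in; nothing more can be done
None
```

The rack is on its feet and fully home against the dock's end stop, the bar is down across the mouth, and the job was handed in at about 22 s with no bystander seen to move; the final push against the stop peaked at about 59 N at the wrist, through the fingertips.

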